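# Pack out the gap in the machine vise

## Robot

A 7-joint arm with a two-finger parallel gripper is mounted at the origin on the work surface. World frame = base frame: x ahead of the robot, y to its left, z up, the work surface at z = 0. Lengths are in m, angles in rad, forces in N, time in s.
With the tool pointing down it reaches from about 0.4 to 0.85 m from the base axis. Payload 6.9 kg.
Tool frame: the origin (TCP) lies midway between the tips of the shut fingers; the grasp point (between the pads) lies 19 mm behind it; z points along the fingers, y is the line along which they close (so a half turn about z gives the same grasp; the last joint's range is limited). The gripper opens to 85 mm and grips with 20 to 120 N. Pads are 22 mm wide; open, the fingers measure 114 mm over their backs; the gripper's body (76 mm by 85 mm) begins 54 mm behind the grasp point. The pads swing forward as they close: fully open they stand 13 mm farther back than shut.
Start: joints at [1.296, 0.507, -0.238, 1.5, 0.126, 1.149, -0.155], TCP at [0.232, -0.58, 0.231] pointing down, gripper open.
Joint ranges: [-3.08, 3.08], [-0.24, 2.05], [-1.43, 1.35], [0, 2.5], [-1.52, 4.66], [0.17, 1.96], [-2.89, 2.89]. Speed limits (rad/s): [2.39, 2.39, 3.14, 3.14, 3.14, 3.14, 3.14].

## Interface

Orientations are given as a rotation vector (axis times angle).
In Python, from workcell import monitor, eyes, r gives the robot as it stands.
- The arm moves only by the tool step_arm, never from a script. Its argument "motion" is a list of rows, each an object with "slide": the shift along the world's x, y, z in units of 40 mm (1.0 is 40 mm), a list of three; "rot": the turn, a rotation vector about the world's x, y, z in units of 5 degrees (1.0 is 5 degrees), a list of three. In form: [{"slide": [dx, dy, dz], "rot": [ax, ay, az]}, ...]. A call has 1 to 10 rows; each row is the pose to reach, as a shift and turn from the pose commanded when the call began; what a row does not reach only later rows make up. A row lasts 1/12 s, in which the tool goes at most 41.7 mm and 7.16 degrees, less where a joint would pass 70% of its speed; a pose out of reach is approached as far as the arm can. A call with a gripper value outside its range is refused whole. "jaw" is the opening, from 0 (shut) to 1 (fully open), set as the call begins (left out, the last holds). The fingers move at their own pace and stop on an object; "force" is the grip in N (left out, the last holds). Time passes only in rows, so rows that repeat a pose let the fingers close. It gives the time, the measured TCP pose, the force, the opening and the grip force at its end, in the units of the state.
- monitor.observe(): the state, without advancing time (a new reading comes with each control period).
- eyes.camera(name): name is "side" or "top"; returns the picture (420x560x3 uint8, red, green, blue); there is no depth.
- eyes.calibration(name): a dict with "fx", "fy", "cx", "cy" (pixels), "R" (3x3) and "t" (3): a world point X has camera coordinates R X + t. Camera axes: x right, y down, z forward; pixel columns grow to the right and rows downward; lengths in m; the calibration is good to about 2 mm. A picture is of the moment at which its call begins. calibration takes no time and is no camera call.
- r.close_job(): hands the job in; it is judged then, once.
The state is a dict: "t": time; "q": joint angles; "dq": joint speeds; "effort": joint torques, N m; "tool_pos": TCP position; "ee_rot": TCP orientation; "force": force on the tool from outside, world axes, zero at the start; "ft_torque": the same for the moment, N m; "opening": finger opening in m; "grip_force": force on a finger pad.
Only numpy, scipy, OpenCV 4.12 (cv2) and the standard library are available. Lean on these libraries where they do the work, as an engineer would, in place of code of your own. Each camera call takes 0.05 s, during which the arm holds its last target. There are 200 camera calls.

## Task

In the vise a gap is left between the metal workpiece and the moving jaw. Of the three wooden packing blocks on the bench, find the one whose thickness fills that gap and stand it upright in the gap, seated on the vise bed, about midway along the jaws, then let go. The other two blocks must end standing upright on the bench, clear of the vise.

Things in the scene. Friction and masses are not known exactly. Their poses are not given: they have to be found in the camera images.
- block_24: A beech packing block standing upright on the bench: 50 mm long (its x), 24 mm thick (its y), 85 mm tall (z), about 73 g. Same length and height as the other two blocks; only the thickness differs. Origin at the centre of its underside, z up.
- block_36: A beech packing block standing upright on the bench: 50 mm long (its x), 36 mm thick (its y), 85 mm tall (z), about 110 g. Same length and height as the other two blocks; only the thickness differs. Origin at the centre of its underside, z up.
- block_48: A beech packing block standing upright on the bench: 50 mm long (its x), 48 mm thick (its y), 85 mm tall (z), about 147 g. Same length and height as the other two blocks; only the thickness differs. Origin at the centre of its underside, z up.
- gap (a point): Middle of the open gap in the grey vise fixed to the bench, on the vise bed (gap floor, 25 mm over the bench). x along the jaws, y across the gap from workpiece to moving jaw, z up. Gap 42 mm wide (y), 40 mm deep, open above and at both ends; its rigid sides are 90 and 110 mm long, top edges bevelled 8 mm (mouth 58 mm). Vise spans x +-85, y -97 to +170 mm; nothing on it over 40 mm above the bed.
Not all that is in view belongs to the job. Leave any turquoise or yellow look-alike of the block_36 alone.

How it is judged:
By the outcome, as a careful person would: the job done as asked, in the order asked, and still so for the second after the job is handed in, with the robot touching nothing.
It also fails if it takes over 38 s, if anything falls off the work surface, if the arm or the gripper's body presses on something with over 40 N, if the wrist force passes 120 N, or if a joint passes its speed limit or range.

## Working session

There is one attempt and no reset: what is moved stays moved. The work goes in short steps, Python scripts to look and compute and a tool call to move; the robot and the scene stay as the last step left them, time stands still between calls to the robot, and variables do not carry over. Pictures are saved under pics/ and viewed, at most 10 in all, crops included, and the job is handed in when it is done.

Besides the shell and the picture viewer there is one more tool, called after "Emit:" as a command line: name --argument value ..., lists and objects as JSON in quotes. step_arm: Moves the arm, as the interface text tells. Its arguments: {"type":"object","properties":{"motion":{"type":"array","items":{"type":"object","properties":{"slide":{"type":"array","items":{"type":"number"}},"rot":{"type":"array","items":{"type":"number"}}}}},"jaw":{"type":"number"},"force":{"type":"number"}},"required":["motion"]}

```bash
mkdir -p pics; python3 - <<'E'
from workcell import monitor, eyes, r
import cv2,numpy as np
for n in("top","side"):
    cv2.imwrite(f"pics/{n}0.png",eyes.camera(n)[:,:,::-1]); c=eyes.calibration(n)
    print(n,{k:np.round(v,3).tolist() for k,v in c.items()})
s=monitor.observe();print(s["t"],s["tool_pos"],s["ee_rot"],s["opening"])
E
```

```text
top {'fx': 408.991, 'fy': 408.991, 'cx': 277.103, 'cy': 211.438, 'R': [[-0.17, -0.985, -0.006], [-0.959, 0.167, -0.227], [0.225, -0.033, -0.974]], 't': [-0.007, 0.513, 0.974]}
side {'fx': 520.026, 'fy': 520.026, 'cx': 275.791, 'cy': 211.984, 'R': [[-0.997, -0.078, -0.02], [-0.034, 0.63, -0.776], [0.073, -0.773, -0.631]], 't': [0.506, 0.098, 1.227]}
0.1 [ 0.2314564  -0.58008564  0.23052245] [-3.08358313e+00 -5.92701057e-01  5.25407689e-04] 0.08568716156778435
```

View pics/top0.png

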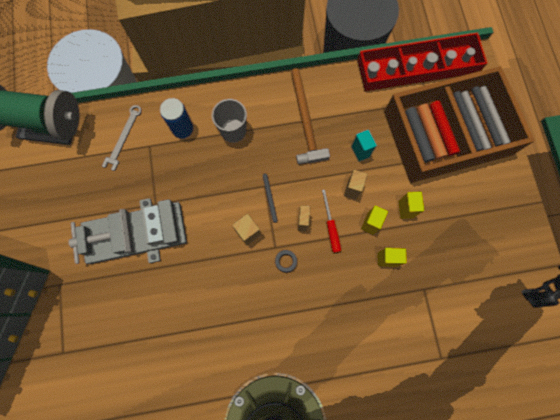

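View pics/side0.png

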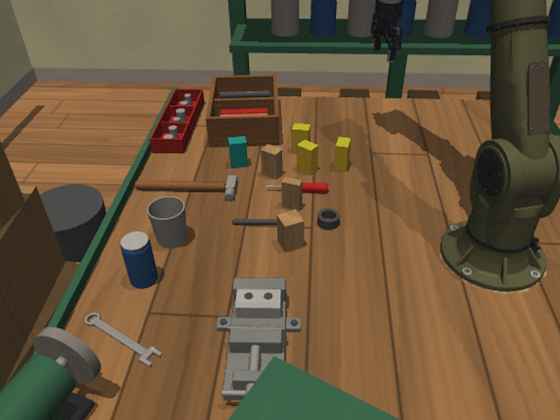

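The top view shows the beech blocks at about (246,229) for the largest, (304,216) for the thinnest and (357,183) for the middle one, which should be block_36. The vise is around (130,230), with a two-hole workpiece at (155,222). Next I'll zoom in.

```bash
cat > h.py <<'E'
import numpy as np,cv2
from workcell import monitor, eyes, r
def ray(n,uv,z):
    c=eyes.calibration(n);R=np.array(c["R"]);t=np.array(c["t"])
    d=R.T@np.array([(uv[0]-c["cx"])/c["fx"],(uv[1]-c["cy"])/c["fy"],1]);o=-R.T@t
    return (o+d*(z-o[2])/d[2])
def proj(n,X):
    c=eyes.calibration(n);p=np.array(c["R"])@X+np.array(c["t"]);return c["fx"]*p[0]/p[2]+c["cx"],c["fy"]*p[1]/p[2]+c["cy"]
def crop(n,im,x,y,w,h,k,name):
    cv2.imwrite(name,cv2.resize(im[y:y+h,x:x+w,::-1],None,fx=k,fy=k,interpolation=cv2.INTER_CUBIC))
E
python3 - <<'E'
from h import *
a=cv2.imread("pics/top0.png")[:,:,::-1];b=cv2.imread("pics/side0.png")[:,:,::-1]
A=cv2.resize(a[185:275,60:200],(780,501),interpolation=2)
crop("top",a,60,190,130,80,6,"pics/c1.png")
crop("top",a,225,160,150,100,5,"pics/c2.png")
crop("side",b,210,270,100,130,4,"pics/c3.png")
E
```

```text
(no output)
```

View pics/c1.png

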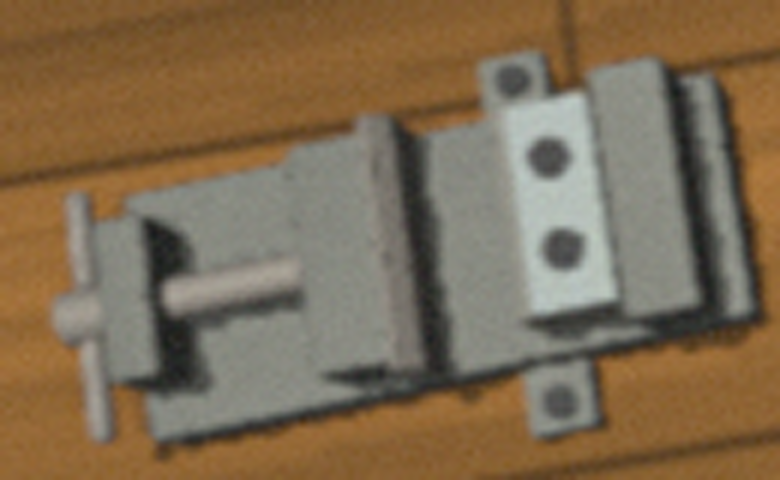

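View pics/c2.png

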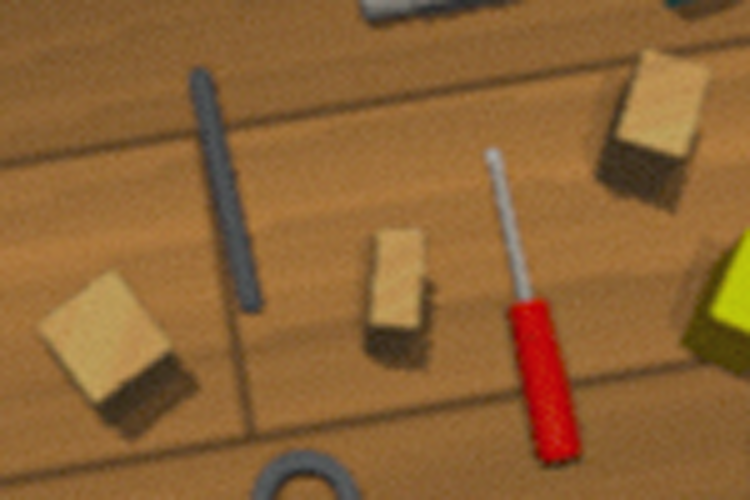

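View pics/c3.png

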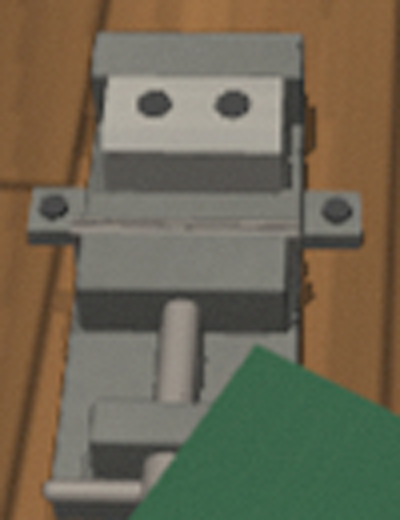

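```bash
python3 - <<'E'
from h import *
np.set_printoptions(precision=4,suppress=True)
T=lambda p,z:ray("top",(225+p[0]/5-.4,160+p[1]/5-.4),z)
for n,q in dict(b36=[(648,48),(712,70),(688,158),(615,140)],b24=[(375,228),(424,230),(418,328),(370,325)],b48=[(110,268),(173,350),(98,405),(38,325)]).items():
    P=np.array([T(p,.085)[:2] for p in q]);e=np.roll(P,-1,0)-P
    print(n,P.mean(0),np.linalg.norm(e,axis=1),np.degrees(np.arctan2(e[:,1],e[:,0])))
V=lambda p,z:ray("top",(60+p[0]/6-.4,190+p[1]/6-.4),z)[:2]
S=lambda p,z:ray("side",(210+p[0]/4-.4,270+p[1]/4-.4),z)[:2]
for nm,f,p,q,z in [("jaw bevtop",V,(358,122),(395,372),.065),("jaw bevbot",V,(390,118),(425,372),.057),("wp z65",V,(500,110),(532,318),.065),("wp z57",V,(500,110),(532,318),.057),
  ("S wp bevbot",S,(103,150),(283,155),.057),("S wp65",S,(103,150),(283,155),.065),("S jaw ridge",S,(72,220),(300,224),.065),("wp floor",S,(106,187),(280,192),.025)]:
    a,b=f(p,z),f(q,z);d=a-b;print(nm,a,b,(a+b)/2,np.linalg.norm(d),np.degrees(np.arctan2(d[1],d[0])))
E
```

```text
b36 [ 0.5431 -0.3054] [0.0337 0.0481 0.0371 0.0516] [-120.0636  153.031    65.5888  -30.7536]
b24 [ 0.4785 -0.1564] [0.0242 0.0494 0.0235 0.0489] [-102.2615  165.8101   76.5173  -13.3439]
b48 [ 0.4737 -0.0106] [0.0517 0.0451 0.0497 0.045 ] [-152.3346  117.0872   27.491   -60.3561]
jaw bevtop [0.5753 0.2974] [0.4673 0.2912] [0.5213 0.2943] 0.10819774097051275 3.3040084778405365
jaw bevbot [0.5771 0.2867] [0.4667 0.2817] [0.5219 0.2842] 0.11053203142896824 2.5961647663315093
wp z65 [0.5703 0.2381] [0.48   0.2335] [0.5251 0.2358] 0.09039722336359789 2.883261594082574
wp z57 [0.5726 0.2404] [0.4816 0.2359] [0.5271 0.2381] 0.09112026564740458 2.883261594082593
S wp bevbot [0.5685 0.2469] [0.4783 0.2446] [0.5234 0.2457] 0.0902228366991348 1.441657628055114
S wp65 [0.567  0.2536] [0.4777 0.2514] [0.5223 0.2525] 0.08932386090244906 1.4416576280551443
S jaw ridge [0.5759 0.2977] [0.4666 0.2933] [0.5212 0.2955] 0.10937738000248447 2.300153180784188
wp floor [0.5696 0.2441] [0.4805 0.2418] [0.525  0.2429] 0.08910015039061316 1.441687564533561
```

Working values:
- **Block_36:** about (0.543, -0.305), with its long axis at about -29°.
- **Gap centre:** about (0.522, 0.265), with the jaws at about 2.5°.

I'll grip the block across its 50 mm length, so the fingers sit at the open ends of the gap.

Emit:
step_arm --motion '[{"slide": [0.7, 0.6, 0], "rot": [0, 0, 0.7]}, {"slide": [1.5, 1.3, 0], "rot": [0, 0, 1.5]}, {"slide": [2.3, 2, 0], "rot": [0, 0, 2.3]}, {"slide": [3.1, 2.7, 0], "rot": [0, 0, 3.1]}, {"slide": [3.9, 3.4, 0], "rot": [0, 0, 3.9]}, {"slide": [4.7, 4.1, 0], "rot": [0, 0, 4.7]}, {"slide": [5.5, 4.8, 0], "rot": [0, 0, 5.5]}, {"slide": [6.3, 5.5, 0], "rot": [0, 0, 6.3]}, {"slide": [7.1, 6.2, 0], "rot": [0, 0, 7.1]}, {"slide": [7.8, 6.9, 0], "rot": [0, 0, 7.9]}]' --jaw 1

```text
t: 0.93
tool_pos: [0.5414, -0.3065, 0.2309]
ee_rot: [-2.701, -1.604, 0.001]
force: [0.8, -1.6, -0.8]
opening: 0.0854
grip_force: 0.0
```

Emit:
step_arm --motion '[{"slide": [0, 0, -0.5]}, {"slide": [0, 0, -1]}, {"slide": [0, 0, -1.5]}, {"slide": [0, 0, -1.5]}, {"slide": [0, 0, -1.5]}, {"slide": [0, 0, -1.5]}]'

```text
invalid input
```

```bash
python3 - <<'E'
from h import *
np.set_printoptions(precision=4,suppress=True)
s=monitor.observe();print(s["t"],s["tool_pos"],s["ee_rot"],s["q"])
ph=np.degrees(np.arctan2(s["ee_rot"][1],s["ee_rot"][0]));print("closing line deg",2*ph-90)
im=cv2.imread("pics/top0.png");h=cv2.cvtColor(im,cv2.COLOR_BGR2HSV)
m=cv2.inRange(h,(26,200,110),(95,255,255))
for c in cv2.findContours(m,0,2)[0]:
    if cv2.contourArea(c)>80: rr=cv2.minAreaRect(c);print(rr,ray("top",rr[0],.07)[:2])
a=eyes.camera("top");b=eyes.camera("side")
A=cv2.resize(a[130:270,290:450],(400,350));B=cv2.resize(b[80:220,200:360],(400,350));cv2.imwrite("pics/g1.png",np.hstack([A,B])[:,:,::-1])
E
```

```text
0.9333 [ 0.5414 -0.3065  0.2309] [-2.7006 -1.6045  0.0005] [ 0.753   0.5247 -0.4597  1.5064  0.2441  1.1681 -0.2479]
closing line deg -388.56976319936
((395.5, 255.0), (16.0, 21.0), 90.0) [ 0.3457 -0.359 ]
((376.9175109863281, 216.68557739257812), (15.43326187133789, 20.0023193359375), 23.96249008178711) [ 0.4467 -0.3359]
((415.2461853027344, 201.46925354003906), (20.589765548706055, 14.760132789611816), 82.87498474121094) [ 0.4684 -0.4392]
((365.8000183105469, 140.10000610351562), (17.88854217529297, 12.074766159057617), 63.43495178222656) [ 0.6507 -0.3532]
```

View pics/g1.png

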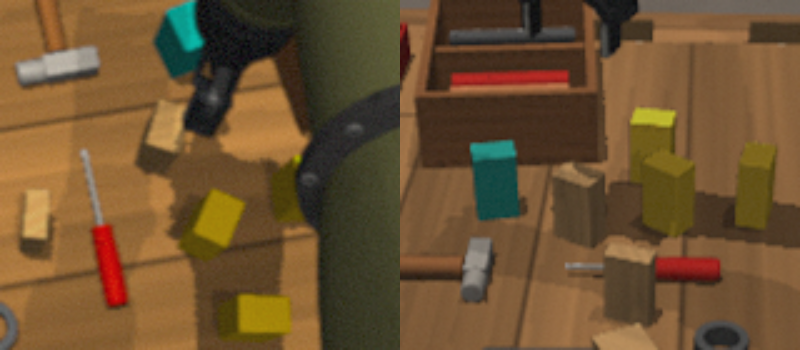

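The picture shows the gripper over the block, with its fingers clear of the turquoise and yellow look-alikes. Next I descend.

Emit:
step_arm --motion '[{"slide": [0, 0, -0.7], "rot": [0, 0, 0]}, {"slide": [0, 0, -1.4], "rot": [0, 0, 0]}, {"slide": [0, 0, -2.1], "rot": [0, 0, 0]}, {"slide": [0, 0, -2.7], "rot": [0, 0, 0]}, {"slide": [0, 0, -3.1], "rot": [0, 0, 0]}, {"slide": [0, 0, -3.1], "rot": [0, 0, 0]}, {"slide": [0, 0, -3.1], "rot": [0, 0, 0]}]'

```text
t: 1.62
tool_pos: [0.5396, -0.3077, 0.1065]
ee_rot: [-2.702, -1.599, 0.002]
force: [0.2, -0.6, -0.1]
opening: 0.0855
grip_force: 0.0
```

```bash
python3 - <<'E'
from h import *
s=monitor.observe();print(s["tool_pos"],s["ee_rot"],s["force"])
print("side est block36",ray("side",(272,150),.085))
a=eyes.camera("top");b=eyes.camera("side")
A=cv2.resize(a[150:230,310:410],(400,320),interpolation=2);B=cv2.resize(b[100:190,215:315],(400,360),interpolation=2)[:320];cv2.imwrite("pics/g2.png",np.hstack([A,B])[:,:,::-1])
E
```

```text
[ 0.53963886 -0.30766439  0.10652724] [-2.70164471e+00 -1.59925470e+00  1.72101558e-03] [ 0.22274131 -0.60772986 -0.12246874]
side est block36 [ 0.53960362 -0.29506071  0.085     ]
```

View pics/g2.png

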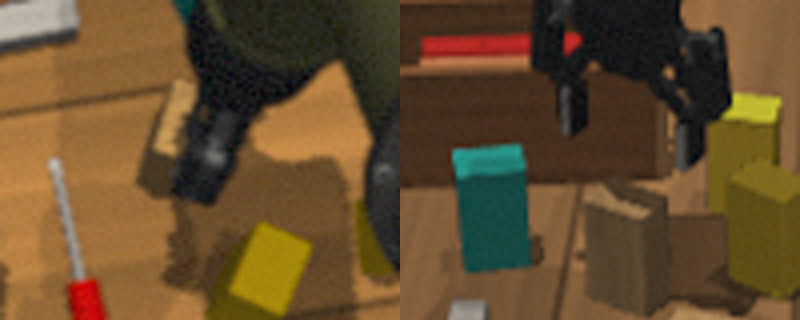

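```bash
python3 - <<'E'
from h import *
s=monitor.observe();p=s["tool_pos"]
d=np.array([np.cos(np.radians(-28.6)),np.sin(np.radians(-28.6)),0])
f=lambda q:(400+(q[0]-215)*4,(q[1]-100)*4)
for z in(.1065,.1195):
  for k in(-1,1): print("tip",z,np.round(f(proj("side",np.array([p[0],p[1],z])+k*d*.046))))
def corners(c):
  e=np.array([-d[1],d[0],0]);
  return [np.round(f(proj("side",np.array([*c,.085])+a*d*.025+b*e*.018))).tolist() for a,b in((1,1),(1,-1),(-1,-1),(-1,1))]
print(corners((.543,-.305)));print(corners((.540,-.295)))
E
```

```text
tip 0.1065 [683. 182.]
tip 0.1065 [572. 145.]
tip 0.1195 [683. 165.]
tip 0.1195 [571. 129.]
[[580.0, 194.0], [609.0, 171.0], [669.0, 190.0], [640.0, 214.0]]
[[583.0, 202.0], [612.0, 178.0], [672.0, 198.0], [643.0, 222.0]]
```

Emit:
step_arm --motion '[{"slide": [0.08, 0.12, 0], "rot": [0, 0, 0]}, {"slide": [0.08, 0.12, -0.4], "rot": [0, 0, 0]}, {"slide": [0.08, 0.12, -0.8], "rot": [0, 0, 0]}, {"slide": [0.08, 0.12, -1.2], "rot": [0, 0, 0]}, {"slide": [0.08, 0.12, -1.6], "rot": [0, 0, 0]}, {"slide": [0.08, 0.12, -1.6], "rot": [0, 0, 0]}, {"slide": [0.08, 0.12, -1.6], "rot": [0, 0, 0]}]'

```text
t: 2.3
tool_pos: [0.5438, -0.3027, 0.0438]
ee_rot: [-2.703, -1.601, -0.0]
force: [0.5, -0.7, 1.2]
opening: 0.0855
grip_force: 0.0
```

Emit:
step_arm --motion '[{"slide": [0, 0, 0], "rot": [0, 0, 0]}, {"slide": [0, 0, 0], "rot": [0, 0, 0]}, {"slide": [0, 0, 0], "rot": [0, 0, 0]}, {"slide": [0, 0, 0], "rot": [0, 0, 0]}, {"slide": [0, 0, 0], "rot": [0, 0, 0]}, {"slide": [0, 0, 0], "rot": [0, 0, 0]}, {"slide": [0, 0, 0], "rot": [0, 0, 0]}, {"slide": [0, 0, 0], "rot": [0, 0, 0]}]' --jaw 0 --force 40

```text
t: 2.97
tool_pos: [0.5442, -0.3033, 0.0446]
ee_rot: [2.702, 1.6, 0.002]
force: [0.6, 0.1, 7.3]
opening: 0.0495
grip_force: 41.3
```

Emit:
step_arm --motion '[{"slide": [0, 0, 0.2], "rot": [0, 0, 0]}, {"slide": [0, 0, 0.7], "rot": [0, 0, 0]}, {"slide": [0, 0, 1.3], "rot": [0, 0, 0]}, {"slide": [0, 0, 1.9], "rot": [0, 0, 0]}, {"slide": [0, 0, 2.5], "rot": [0, 0, 0]}, {"slide": [0, 0, 3.1], "rot": [0, 0, 0]}, {"slide": [0, 0, 3.5], "rot": [0, 0, 0]}, {"slide": [0, 0.2, 3.7], "rot": [0, 0, 0.2]}, {"slide": [-0.05, 0.6, 3.7], "rot": [0, 0, 0.5]}, {"slide": [-0.1, 1.2, 3.7], "rot": [0, 0, 0.8]}]'

```text
t: 3.8
tool_pos: [0.5389, -0.2562, 0.1914]
ee_rot: [2.646, 1.692, -0.001]
force: [0.6, 0.1, -1.1]
opening: 0.0497
grip_force: 41.7
```

Emit:
step_arm --motion '[{"slide": [-0.05, 0.7, 0], "rot": [0, 0, 0.4]}, {"slide": [-0.1, 1.4, 0], "rot": [0, 0, 0.8]}, {"slide": [-0.1, 2.2, 0], "rot": [0, 0, 1.2]}, {"slide": [-0.15, 3, 0], "rot": [0, 0, 1.6]}, {"slide": [-0.2, 3.8, 0], "rot": [0, 0, 2]}, {"slide": [-0.2, 4.6, 0], "rot": [0, 0, 2.4]}, {"slide": [-0.25, 5.4, 0], "rot": [0, 0, 2.8]}, {"slide": [-0.3, 6.2, 0], "rot": [0, 0, 3.2]}, {"slide": [-0.3, 7, 0], "rot": [0, 0, 3.6]}, {"slide": [-0.35, 7.8, 0], "rot": [0, 0, 4]}]'

```text
t: 4.63
tool_pos: [0.5245, 0.0589, 0.191]
ee_rot: [-2.308, -2.131, 0.001]
force: [0.8, 0.0, -1.6]
opening: 0.0499
grip_force: 41.7
```

Emit:
step_arm --motion '[{"slide": [-0.05, 0.8, 0], "rot": [0, 0, 0.3]}, {"slide": [-0.05, 1.6, 0], "rot": [0, 0, 0.5]}, {"slide": [-0.1, 2.4, 0], "rot": [0, 0, 0.7]}, {"slide": [-0.1, 3.2, 0], "rot": [0, 0, 0.9]}, {"slide": [-0.1, 4, 0], "rot": [0, 0, 1.1]}, {"slide": [-0.1, 4.6, 0], "rot": [0, 0, 1.3]}, {"slide": [-0.1, 5.0, 0], "rot": [0, 0, 1.4]}, {"slide": [-0.1, 5.2, 0], "rot": [0, 0, 1.4]}, {"slide": [-0.1, 5.2, 0], "rot": [0, 0, 1.4]}, {"slide": [-0.1, 5.2, 0], "rot": [0, 0, 1.4]}]'

```text
t: 5.47
tool_pos: [0.5211, 0.2643, 0.1909]
ee_rot: [2.177, 2.265, -0.002]
force: [0.6, 0.2, -1.5]
opening: 0.0499
grip_force: 41.7
```

Emit:
step_arm --motion '[{"slide": [0, 0, -0.2], "rot": [0, 0, 0]}, {"slide": [0, 0, -0.5], "rot": [0, 0, 0]}, {"slide": [0, 0, -0.8], "rot": [0, 0, 0]}, {"slide": [0, 0, -0.8], "rot": [0, 0, 0]}, {"slide": [0, 0, -0.8], "rot": [0, 0, 0]}]'

```text
t: 5.88
tool_pos: [0.5214, 0.2632, 0.1585]
ee_rot: [-2.179, -2.263, 0.003]
force: [-0.1, -0.3, -0.6]
opening: 0.0496
grip_force: 41.7
```

```bash
python3 - <<'E'
from h import *
s=monitor.observe();print(s["t"],s["tool_pos"],s["ee_rot"],s["force"],s["opening"])
print("line",2*np.degrees(np.arctan2(s["ee_rot"][1],s["ee_rot"][0]))-90)
a=eyes.camera("top");b=eyes.camera("side")
A=cv2.resize(a[170:270,80:180],(400,400),interpolation=2);B=cv2.resize(b[220:370,200:350],(400,400),interpolation=2);cv2.imwrite("pics/g3.png",np.hstack([A,B])[:,:,::-1])
E
```

```text
5.8833 [0.52142733 0.26322773 0.15853184] [-2.17919635 -2.26282534  0.00331827] [-0.06278849 -0.31933955 -0.64308838] 0.049602394986802884
line -357.8428642359163
```

View pics/g3.png

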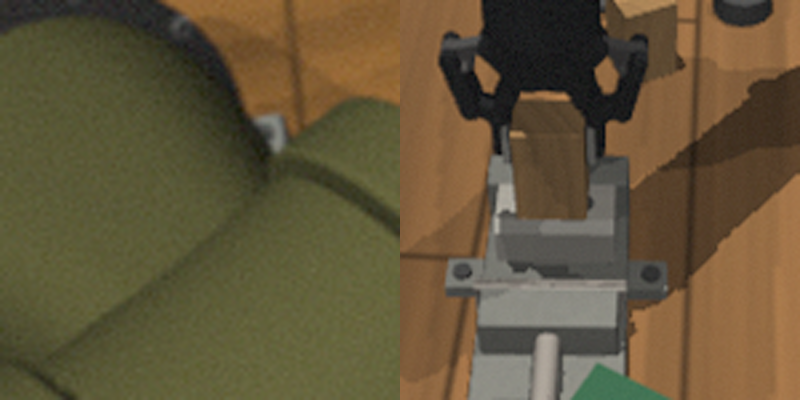

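```bash
python3 - <<'E'
from h import *
np.set_printoptions(precision=4,suppress=True)
S=lambda p,z:ray("side",(200+(p[0]-400)*.375-.3,220+p[1]*.375-.3),z)[:2]
for n,p,q,z in [("bot",(513,215),(587,218),.114),("top",(510,130),(588,135),.199),("topback",(516,95),(585,97),.199),("ridge65",(478,281),(627,286),.065),("wp floor",(500,261),(616,264),.025)]:
    a,b=S(p,z),S(q,z);print(n,a,b,(a+b)/2)
E
```

```text
bot [0.5474 0.2778] [0.4949 0.2774] [0.5212 0.2776]
top [0.5442 0.2777] [0.4918 0.2793] [0.518  0.2785]
topback [0.5445 0.2441] [0.497  0.2433] [0.5207 0.2437]
ridge65 [0.5731 0.2987] [0.4659 0.2965] [0.5195 0.2976]
wp floor [0.5669 0.2471] [0.4781 0.2445] [0.5225 0.2458]
```

The side view shows the block upright over the gap, with its front face at crop row 215 and about 5 mm too far toward the workpiece. I'll shift it +y and descend in stages.

Emit:
step_arm --motion '[{"slide": [0, 0.13, -0.2], "rot": [0, 0, 0]}, {"slide": [0, 0.13, -0.5], "rot": [0, 0, 0]}, {"slide": [0, 0.13, -0.8], "rot": [0, 0, 0]}, {"slide": [0, 0.13, -1.1], "rot": [0, 0, 0]}, {"slide": [0, 0.13, -1.3], "rot": [0, 0, 0]}, {"slide": [0, 0.13, -1.45], "rot": [0, 0, 0]}, {"slide": [0, 0.13, -1.55], "rot": [0, 0, 0]}, {"slide": [0, 0.13, -1.6], "rot": [0, 0, 0]}, {"slide": [0, 0.13, -1.6], "rot": [0, 0, 0]}]'

```text
t: 6.73
tool_pos: [0.5216, 0.2689, 0.0945]
ee_rot: [2.177, 2.263, -0.003]
force: [0.7, -3.9, -3.0]
opening: 0.0498
grip_force: 43.4
```

Emit:
step_arm --motion '[{"slide": [0, -0.04, 0], "rot": [0, 0, 0]}, {"slide": [0, -0.04, 0], "rot": [0, 0, 0]}, {"slide": [0, -0.04, 0], "rot": [0, 0, 0]}]'

```text
t: 6.98
tool_pos: [0.5214, 0.2687, 0.0952]
ee_rot: [-2.177, -2.265, 0.0]
force: [0.8, -2.1, -2.6]
opening: 0.0498
grip_force: 43.4
```

```bash
python3 - <<'E'
from h import *
s=monitor.observe();print(s["tool_pos"],s["force"],s["ft_torque"])
b=eyes.camera("side")
crop("side",b,215,230,100,130,4,"pics/g4.png")
E
```

```text
[0.52141025 0.26866847 0.09522813] [ 0.80207293 -2.08902537 -2.55420418] [-0.46008141  0.05493523  0.05230986]
```

View pics/g4.png

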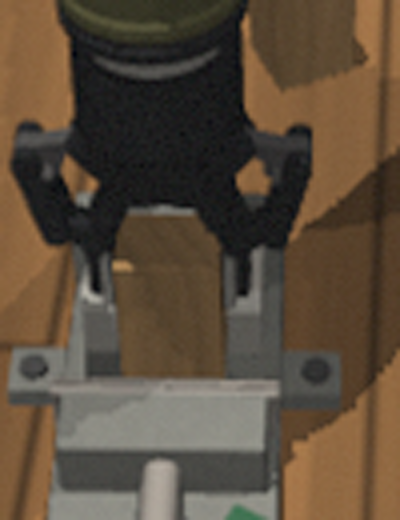

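The block is in the gap, upright and behind the jaw ridge (row 385), with its front top edge at crop row 265.

```bash
python3 - <<'E'
from h import *
S=lambda p,z:ray("side",(215+p[0]/4-.4,230+p[1]/4-.4),z)[:2]
z=.0950-.0446+.085
print(S((112,262),z),S((222,268),z)); print("ridge",S((55,384),.065),S((278,388),.065)); print("back",S((122,207),z),S((215,212),z))
E
```

```text
[0.54435429 0.28376264] [0.49323777 0.2843517 ]
ridge [0.57405771 0.299987  ] [0.46736177 0.29574288]
back [0.54401748 0.24905421] [0.49957686 0.24965141]
```

Emit:
step_arm --motion '[{"slide": [0, 0, 0], "rot": [0, 0, 0]}, {"slide": [0, 0, -0.1], "rot": [0, 0, 0]}, {"slide": [0, 0, -0.2], "rot": [0, 0, 0]}, {"slide": [0, 0, -0.2], "rot": [0, 0, 0]}]'

```text
t: 7.37
tool_pos: [0.5212, 0.2686, 0.0865]
ee_rot: [-2.177, -2.264, 0.001]
force: [0.8, -1.2, -1.9]
opening: 0.0498
grip_force: 43.5
```

Emit:
step_arm --motion '[{"slide": [0, 0, -0.1], "rot": [0, 0, 0]}, {"slide": [0, 0, -0.2], "rot": [0, 0, 0]}, {"slide": [0, 0, -0.3], "rot": [0, 0, 0]}, {"slide": [0, 0, -0.36], "rot": [0, 0, 0]}, {"slide": [0, 0, -0.4], "rot": [0, 0, 0]}, {"slide": [0, 0, -0.4], "rot": [0, 0, 0]}]'

```text
t: 7.87
tool_pos: [0.5213, 0.2686, 0.0707]
ee_rot: [-2.177, -2.265, 0.001]
force: [0.8, -2.4, -2.9]
opening: 0.0489
grip_force: 43.5
```

Emit:
step_arm --motion '[{"slide": [0, 0, -0.04], "rot": [0, 0, 0]}, {"slide": [0, 0, -0.06], "rot": [0, 0, 0]}, {"slide": [0, 0, -0.06], "rot": [0, 0, 0]}]'

```text
t: 8.12
tool_pos: [0.5214, 0.2686, 0.0694]
ee_rot: [2.177, 2.265, 0.0]
force: [-1.6, -1.8, 3.9]
opening: 0.0492
grip_force: 43.9
```

The force on z turned positive at the expected height, so the block is on the bed. Now I release and retreat.

Emit:
step_arm --motion '[{"slide": [0, 0, 0], "rot": [0, 0, 0]}, {"slide": [0, 0, 0], "rot": [0, 0, 0]}, {"slide": [0, 0, 0], "rot": [0, 0, 0]}, {"slide": [0, 0, 0], "rot": [0, 0, 0]}, {"slide": [0, 0, 0], "rot": [0, 0, 0]}, {"slide": [0, 0, 0], "rot": [0, 0, 0]}]' --jaw 1

```text
t: 8.62
tool_pos: [0.5215, 0.2687, 0.0688]
ee_rot: [-2.177, -2.265, -0.0]
force: [0.5, -0.6, 0.7]
opening: 0.0852
grip_force: 0.0
```

Emit:
step_arm --motion '[{"slide": [0, 0, 0.3], "rot": [0, 0, 0]}, {"slide": [0, 0, 0.8], "rot": [0, 0, 0]}, {"slide": [0, 0, 1.4], "rot": [0, 0, 0]}, {"slide": [0, 0, 2], "rot": [0, 0, 0]}, {"slide": [0, 0, 2.6], "rot": [0, 0, 0]}, {"slide": [0, 0, 3.2], "rot": [0, 0, 0]}, {"slide": [0, -0.3, 3.6], "rot": [0, 0, 0]}, {"slide": [0, -0.8, 3.8], "rot": [0, 0, 0]}, {"slide": [0, -1.4, 3.8], "rot": [0, 0, 0]}, {"slide": [0, -2, 3.8], "rot": [0, 0, 0]}]'

```text
t: 9.45
tool_pos: [0.5215, 0.1885, 0.2226]
ee_rot: [2.175, 2.266, 0.003]
force: [0.8, -0.3, -0.4]
opening: 0.0852
grip_force: 0.0
```

Emit:
step_arm --motion '[{"slide": [0, -0.7, 0], "rot": [0, 0, 0]}, {"slide": [0, -1.4, 0], "rot": [0, 0, 0]}, {"slide": [0, -2.1, 0], "rot": [0, 0, 0]}, {"slide": [0, -2.8, 0], "rot": [0, 0, 0]}, {"slide": [0, -3.5, 0], "rot": [0, 0, 0]}, {"slide": [0, -4, 0], "rot": [0, 0, 0]}, {"slide": [0, -4, 0], "rot": [0, 0, 0]}]'

```text
t: 10.03
tool_pos: [0.5215, 0.0232, 0.2213]
ee_rot: [2.183, 2.257, -0.004]
force: [0.3, 0.3, 0.0]
opening: 0.0855
grip_force: 0.0
```

```bash
python3 - <<'E'
from h import *
s=monitor.observe();print(s["t"],s["tool_pos"],s["force"])
a=eyes.camera("top");b=eyes.camera("side")
A=cv2.resize(a[170:270,80:180],(400,400),interpolation=2);B=cv2.resize(b[200:400,200:400],(400,400),interpolation=2);cv2.imwrite("pics/g5.png",np.hstack([A,B])[:,:,::-1])
E
```

```text
10.0333 [0.52146483 0.02321815 0.22133257] [0.34334591 0.26587433 0.00755683]
```

View pics/g5.png

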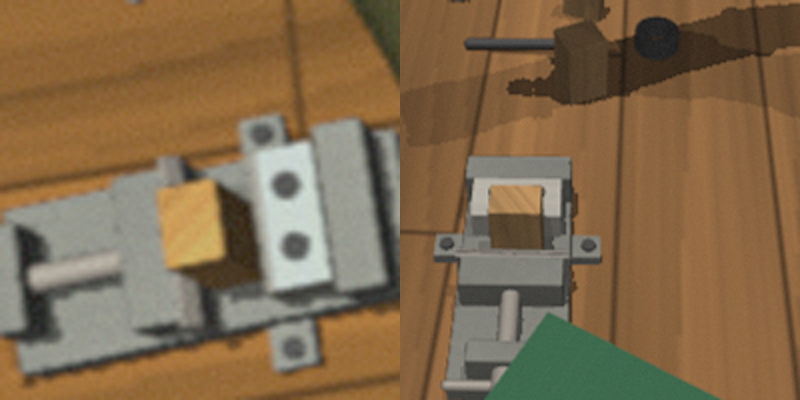

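The block stands upright in the gap at crop (195,225), midway along the jaws. The 48 mm block still stands on the bench.

```bash
python3 -c "
from workcell import r
print(r.close_job())"
```

```text
the job is handed in; nothing more can be done
None
```

Block_36 stands upright in the vise gap, seated on the bed about midway along the jaws and released. I didn't touch the other two blocks, and the job was handed in at about 10 s; no verdict came back.

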